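# Set the lamp boom to its mark and fold the cam lever shut

### The job

Set the bench lamp's boom to its working length: draw the sliding steel tube out (the white rest on it is there for a finger to pull against) until its red band has just come clear of the black collar. Keep holding the tube there (it slides back by itself) and, with the same hand, squeeze the orange cam lever shut flat along the tube. Finish while still holding tube and lever squeezed together, with the band still at the collar, and leave the other things on the bench where they are.

Things in the scene. Friction and masses are not known exactly. Their poses are not given: they have to be found in the camera images.
- collar (a point): Black clamp collar, 39 mm across, 42 mm long, fixed at the upper end of the lamp stand's outer tube. Origin: centre of its mouth, on the tube's axis, about 190 mm above the bench. y: along the tube, outwards, 18 deg uphill; x: level, square to the tube, to the lever's side; z: up, square to the tube. The fixed stand (round base, column) lies behind it (-y). Two ears with the lever's pin reach x = 29, y = 3, z = +-14 mm.
- tube: Sliding steel tube, 22 mm across, axes as the collar's. Origin: on its axis at the collar-side edge of the red band (y = 0 to 5 mm). At the mark this origin meets the collar's origin; before that the band is hidden in the collar. Bare from collar to finger rest. A lamp hangs below its end (y = 126 to 210 mm, at most 16 mm above the axis). Black rings every 10 mm are only a scale.
- rest (a point): White printed finger rest on the tube: this point is on the tube's axis in the plane of its face towards the collar, 88 mm outside the collar's mouth at the mark. From here a paddle 8 mm thick, 24 mm high (z = +-12 mm) reaches from x = -12 to -52 mm, away from the lever's side; its clip round the tube is 31 mm across, 18 mm long.
- boom (a joint): How far the sliding tube is drawn out (m): 0 fully in (the start), 0.040 with the red band just clear of the collar (the mark), 0.085 at the outer stop. Unlocked it slides back in by itself; about 1 to 2 N along the tube draws or holds it. The closing cam also tugs it inwards (up to about 10 N), some mm if it is not held.
- lever: Orange cam lever. Origin on its hinge pin, at x = 21.6, y = -8 mm in the collar's frame, parallel to the collar's z. Blade 5 mm thick, 16 mm high (z = +-8 mm), reaching 88 mm from the pin along its own y. Shut, it lies along the tube: outer face 20 mm from the tube's axis, tip 80 mm outside the collar's mouth; tube and lever together then measure 31 mm across.
- cam (a joint): Opening angle of the cam lever (rad): 0 shut flat along the tube, up to 0.5 swung outwards to the collar's +x. Starts at 0.31 to 0.40, where its tip stands 47 to 55 mm from the tube's axis. It stays where it is left (about 0.1 N m of friction); below about 0.3 the cam bites on the tube, and shut it holds the tube lightly.
- lever_tip (a point): Middle of the lever's outer face at its tip, 88 mm from the pin.
- motor: gear motor (steel barrel 42 mm across, about 160 mm long with its shaft) in a white printed bracket 74 mm high, loose on the bench below the lamp; leave it alone
- brick: black power adapter, 150 x 62 x 34 mm, loose on the bench; leave it alone
- spool: shiny spool of solder wire, 54 mm across and 42 mm tall, loose on the bench; leave it alone
- jar: amber jar of screws with a steel cap, 60 mm across and 75 mm tall, loose; leave it alone
- driver: screwdriver with a yellow handle, loose on the bench; leave it alone
- tape: flat blue roll of tape, 90 mm across and 24 mm high, loose; leave it alone

How it is judged:
On the way, in this order (a step that is already met when the one before it is completed fails the run):
1. the tube is drawn out to its mark and held there by the fingers, the lever still open (value of joint boom between 0.036 and 0.044 m and value of joint cam above 0.15 rad and contact force between the fingers and tube above 0.2 N), for 0.3 s.
2. the lever is squeezed shut with the fingers on tube and lever and the tube at its mark (value of joint boom between 0.036 and 0.044 m and value of joint cam below 0.05 rad and contact force between the fingers and tube above 2 N and contact force between the fingers and lever above 2 N), for 0.2 s.
At the end, for the whole second after the job is handed in: The tube is at its mark within 4 mm, the lever is shut (within 0.05 rad, about 4 mm at its tip), and the gripper still holds both: at least 2 N of contact on the tube and 2 N on the lever (all of step 2); the arm keeps its last pose, push and grip.
It fails at once if the lever is folded down while the tube is more than 10 mm off its mark (value of joint cam below 0.12 rad and (value of joint boom below 0.03 m or value of joint boom above 0.05 m)).
It fails at once if something else on the bench is pushed out of its place (30 mm) (distance of any of motor, brick, spool, jar, driver, tape from where it was at the start of the episode above 0.03 m).
It also fails if it takes over 32 s, if anything falls off the work surface, if the arm or the gripper's body presses on something with over 40 N, if the wrist force passes 120 N, or if a joint passes its speed limit or range.

### The arm

A 6-joint arm with a two-finger parallel gripper is mounted at the origin on the work surface. World frame = base frame: x ahead of the robot, y to its left, z up, the work surface at z = 0. Lengths are in m, angles in rad, forces in N, time in s.
With the tool pointing down it reaches from about 0.4 to 0.825 m from the base axis. Payload 7 kg.
Tool frame: the origin (TCP) lies at the very end of the fingers, on their centre line; the grasp point (between the pads) lies 19 mm behind it; x points along the fingers, y is the direction in which the jaws open and shut, and the axes are right-handed (so a half turn about x gives the same grasp; the last joint's range is limited). The gripper opens to 88 mm and grips with 3 to 60 N. Pads are 19 mm wide; open, the fingers measure 130 mm over their backs; the gripper's body (78 mm by 193 mm) begins 47 mm behind the grasp point.
Start: joints at [1.431, 0.359, 0.012, 0, -1.224, -0.288], TCP at [0.28, 0.614, 0.188] pointing down, gripper open.
Joint ranges: [-3.07, 3.07], [-1.43, 2.12], [-1.02, 1.25], [-3.03, 1.67], [-3.05, -0], [-3.03, 3.03]. Speed limits (rad/s): [2.39, 2.39, 3.01, 3.14, 3.14, 3.14].

### API

Orientations are given as [roll, pitch, yaw] about the fixed x, y, z axes, in that order (R = Rz(yaw) Ry(pitch) Rx(roll)).
In Python, from station import arm, cams gives the robot as it stands. The module is installed in compiled form; this text tells all that it offers.
- The arm moves only by the tool carry_out, never from a script. Its argument "deltas" is a list of rows, each a list of 6 numbers: the shift along the tool's x, y, z in units of 0.04 m (1.0 is 0.04 m), then the turn, a rotation vector about the tool's x, y, z in units of 4 degrees (1.0 is 4 degrees). In form: [[tx, ty, tz, ax, ay, az], ...]. A call has 1 to 5 rows; each row shifts and turns the pose as measured when the row begins, along the tool's axes as they then stand; what a row does not reach is not made up. A row lasts 1/10 s, in which the tool goes at most 50 mm and 8.59 degrees, less where a joint would pass 70% of its speed; a pose out of reach is approached as far as the arm can. A call with a number of a shift or a turn outside -1 to 1 is refused whole. A call with a gripper value outside its range is refused whole. "hand" is the closure, from 0 (fully open) to 1 (shut), set as the call begins (left out, the last holds). The fingers move at their own pace and stop on an object; "newtons" is the grip in N (left out, the last holds). Time passes only in rows, so rows that do not move let the fingers close. It gives the time, the measured TCP pose, the force and the opening at its end, in the units of the state.
- arm.get_state(): the state, without advancing time (a new reading comes with each control period).
- cams.grab_frame(name): name is "scene" or "side" or "wrist"; returns a dict with "pixels" (480x640x3 uint8, red, green, blue), "fx", "fy", "cx", "cy" (pixels), "k1" (the pictures are not rectified: a ray, as slopes to the right and down, at radius r is drawn at 1 + k1 r^2 times it, then the intrinsics apply), "T" (4x4, takes a point from camera to world coordinates); the wrist camera has in their place "hand_eye" (4x4, takes a point from camera to tool coordinates, whose origin is the TCP and whose axes are the tool frame's). Camera axes: x right, y up, looking along -z (the intrinsics and any distortion apply to the point x, -y, -z); pixel columns grow to the right and rows downward; lengths in m; the calibration is good to about 2 mm. A picture is of the moment at which its call begins: read the wrist's pose just before it. There is no depth.
- arm.job_done(): hands the job in, once; it reports no verdict.
The state is a dict: "t": time; "q": joint angles; "qd": joint speeds; "joint_efforts": joint torques, N m; "eef_pos": TCP position; "ee_rot": TCP orientation; "force": force on the tool from outside, world axes, zero at the start; "moment": the same for the moment, N m; "width": finger opening in m.
Only numpy, scipy, OpenCV 4.12 (cv2) and the standard library are available. Lean on these libraries where they do the work, as an engineer would, in place of code of your own. Each camera call takes 0.05 s, during which the arm holds its last target.

## Working session

There is one attempt and no reset: what is moved stays moved. The work goes in short steps, Python scripts to look and compute and a tool call to move; the robot and the scene stay as the last step left them, time stands still between calls to the robot, and variables do not carry over. Pictures are saved under pics/ and viewed, and the job is handed in when it is done.

Besides the shell and the picture viewer there is one more tool, called after "Emit:" as name(argument=value, ...), one argument or row to a line, values as JSON. carry_out: Moves the arm, as the interface text tells. Shifts and turns lie within -1 to 1; 1 stands for 0.04 m of shift or 4 degrees of turn. Its arguments: {"type":"object","properties":{"deltas":{"type":"array","items":{"type":"array","items":{"type":"number","minimum":-1,"maximum":1}}},"hand":{"type":"number"},"newtons":{"type":"number"}},"required":["deltas"]}

```bash
mkdir -p pics; cat > h.py <<'E'
import numpy as np, cv2
from station import arm, cams
from scipy.spatial.transform import Rotation as R
def grab(n,fn):
    s=arm.get_state(); f=cams.grab_frame(n)
    cv2.imwrite('pics/'+fn+'.png',cv2.cvtColor(f['pixels'],cv2.COLOR_RGB2BGR))
    np.save('pics/'+fn+'.npy',{'f':f,'s':s},allow_pickle=True); return s,f
def load(fn): 
    d=np.load('pics/'+fn+'.npy',allow_pickle=True).item(); return d['s'],d['f']
def Ttool(s):
    T=np.eye(4);T[:3,:3]=R.from_euler('xyz',s['ee_rot']).as_matrix();T[:3,3]=s['eef_pos'];return T
def camT(s,f): return f['T'] if 'T' in f else Ttool(s)@f['hand_eye']
def ray(s,f,u,v):
    K=np.array([[f['fx'],0,f['cx']],[0,f['fy'],f['cy']],[0,0,1.]])
    p=cv2.undistortPoints(np.array([[[u,v]]],float),K,np.array([f['k1'],0,0,0.]))[0,0]
    T=camT(s,f); d=T[:3,:3]@np.array([p[0],-p[1],-1]); return T[:3,3],d/np.linalg.norm(d)
def proj(s,f,P):
    T=np.linalg.inv(camT(s,f)); p=T[:3,:3]@np.array(P)+T[:3,3]
    x,y=p[0]/-p[2],-p[1]/-p[2]; k=1+f['k1']*(x*x+y*y); return f['cx']+f['fx']*x*k,f['cy']+f['fy']*y*k
def tri(rays):
    A=np.zeros((3,3));b=np.zeros(3)
    for o,d in rays:
        M=np.eye(3)-np.outer(d,d);A+=M;b+=M@o
    P=np.linalg.solve(A,b); return P,[np.linalg.norm((np.eye(3)-np.outer(d,d))@(P-o)) for o,d in rays]
E
python3 - <<'E'
from h import *
for n in ['scene','side','wrist']:
    s,f=grab(n,n+'0'); print(n,f['fx'],f['k1'],camT(s,f).round(3).tolist())
print(s)
E
```

```text
scene 550.6549815990271 -0.09726990542845228 [[-0.572, -0.665, 0.48, 1.101], [0.82, -0.453, 0.349, 0.356], [-0.015, 0.593, 0.805, 1.063], [0.0, 0.0, 0.0, 1.0]]
side 451.02977232203943 -0.004293681204107258 [[0.86, 0.332, -0.387, 0.152], [-0.51, 0.533, -0.675, -0.781], [-0.018, 0.778, 0.628, 0.839], [0.0, 0.0, 0.0, 1.0]]
wrist 361.18533279851755 -0.06935965386004826 [[-0.415, 0.868, 0.274, 0.354], [-0.91, -0.396, -0.124, 0.58], [0.001, -0.3, 0.954, 0.384], [0.0, 0.0, 0.0, 1.0]]
{'t': 0.1, 'q': array([ 1.43108253e+00,  3.59318951e-01,  1.11801001e-02, -2.81163066e-04,
       -1.22413610e+00, -2.88118234e-01]), 'qd': array([ 2.35305325e-03, -6.37083037e-04,  2.99993037e-03,  1.17014966e-03,
       -8.62757889e-05, -9.41465016e-04]), 'joint_efforts': array([-1.45410228e-03, -5.84161592e+01,  2.93751240e+01,  7.01555595e+00,
        1.01350559e-02, -4.59018577e-05]), 'eef_pos': array([0.27988107, 0.6137025 , 0.18723188]), 'ee_rot': array([ 1.68203891,  1.56929426, -1.8874815 ]), 'force': array([ 0.87764259, -0.46440859,  0.02954344]), 'moment': array([ 0.0257493 ,  0.00476304, -0.00324507]), 'width': 0.08769308930282045}
```

View pics/scene0.png

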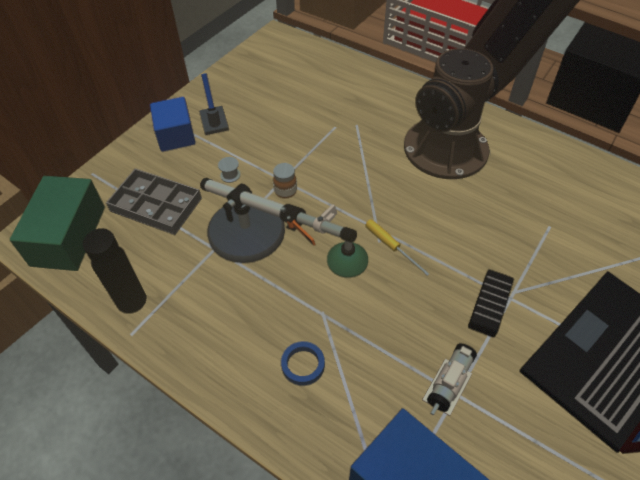

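View pics/side0.png

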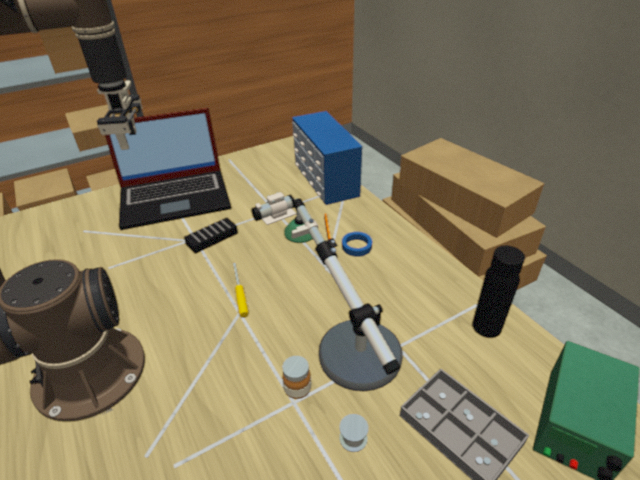

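View pics/wrist0.png

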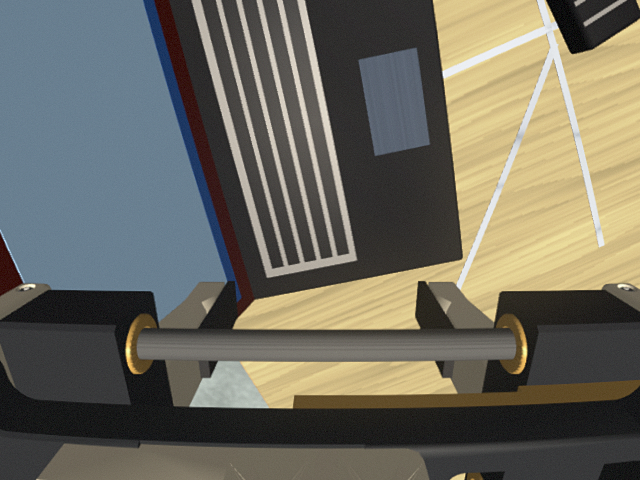

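The lamp's collar is near (292,213) in the scene view and near (326,247) in the side view. The tube runs from there to the lamp head at (348,236) in the scene view. I'll zoom in for exact pixels.

```bash
python3 - <<'E'
from h import *
a=cv2.imread('pics/scene0.png')[165:285,190:390]; b=cv2.imread('pics/side0.png')[180:380,240:420]
cv2.imwrite('pics/za.png',cv2.resize(a,None,fx=4,fy=4,interpolation=cv2.INTER_CUBIC))
cv2.imwrite('pics/zb.png',cv2.resize(b[:130],None,fx=4.4,fy=4.4,interpolation=cv2.INTER_CUBIC))
E
```

```text
(no output)
```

View pics/za.png

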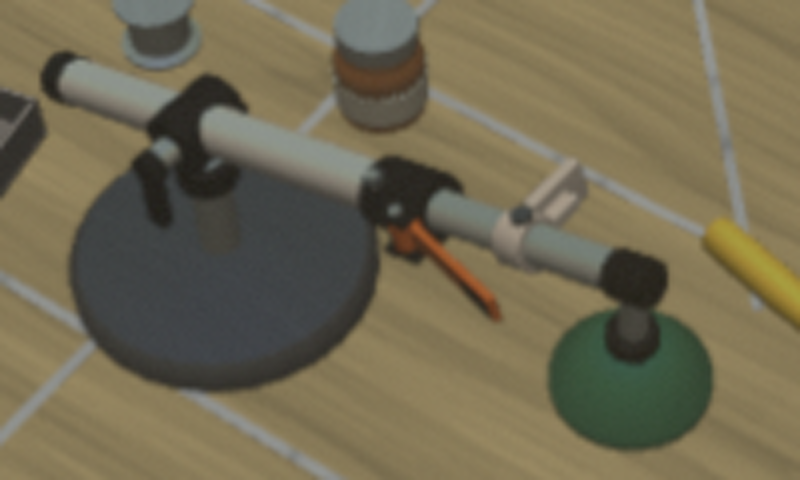

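View pics/zb.png

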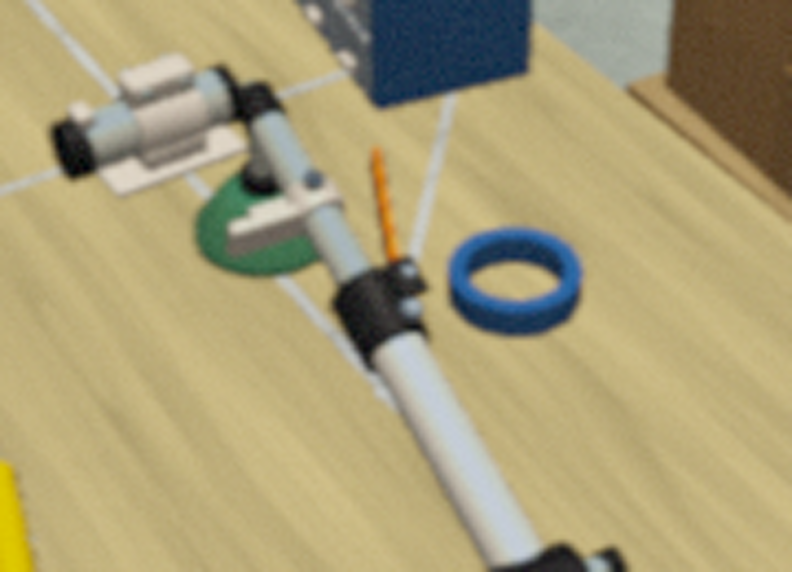

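```bash
cat > axis.py <<'E'
from h import *
sc=lambda u,v:(190+(u+.5)/4-.5,165+(v+.5)/4-.5)
sd=lambda u,v:(240+(u+.5)/4.4-.5,180+(v+.5)/4.4-.5)
s,f=load('scene0'); s2,f2=load('side0')
A=[ray(s,f,*sc(*p)) for p in [(60,79),(572,250)]]
B=[ray(s2,f2,*sd(*p)) for p in [(270,125),(400,348)]]
n1=np.cross(A[0][1],A[1][1]);n2=np.cross(B[0][1],B[1][1]);n1/=np.linalg.norm(n1);n2/=np.linalg.norm(n2)
d=np.cross(n1,n2); d/=np.linalg.norm(d); d*=np.sign(d[1]); print('dir',d,'elev',np.degrees(np.arcsin(d[2])),'yaw',np.degrees(np.arctan2(d[1],d[0])))
def onax(r,n):  # intersect ray with other plane
    return None
def pt(s_,f_,uv,o,n):
    O,D=ray(s_,f_,*uv); return O+D*(np.dot(n,o-O)/np.dot(n,D))
for uv in [(60,79),(285,153),(443,207),(572,250)]: print('sc',uv,pt(s,f,sc(*uv),f2['T'][:3,3],n2))
for uv in [(270,125),(340,245),(357,275),(400,348)]: print('sd',uv,pt(s2,f2,sd(*uv),f['T'][:3,3],n1))
print('levertip',tri([ray(s,f,*sc(498,310)),ray(s2,f2,*sd(377,150))]))
E
python3 axis.py
```

```text
dir [0.04665765 0.94814974 0.31438056] elev 18.323423026362505 yaw 87.18279558155308
sc (60, 79) [ 0.52982685 -0.38830148  0.09450634]
sc (285, 153) [ 0.53881457 -0.20089412  0.15721752]
sc (443, 207) [ 0.54459386 -0.08902241  0.19364214]
sc (572, 250) [ 0.54856891 -0.00743605  0.22079092]
sd (270, 125) [0.54960705 0.01366041 0.22778593]
sd (340, 245) [ 0.54562662 -0.06751878  0.20088845]
sd (357, 275) [ 0.54453239 -0.08662007  0.1943469 ]
sd (400, 348) [ 0.54241253 -0.13254244  0.17930906]
levertip (array([ 0.59562712, -0.01976086,  0.21426727]), [np.float64(0.0011266946757428023), np.float64(0.0011266946757429387)])
```

```bash
cat > plan.py <<'E'
from h import *
C=np.array([0.5445,-0.088,0.194])
d=np.array([0.0467,0.948,0.3144]); el=np.radians(18);h=d[:2]/np.linalg.norm(d[:2])
Y=np.array([h[0]*np.cos(el),h[1]*np.cos(el),np.sin(el)]); Z=np.array([0,0,1.]); X=np.cross(Y,Z);X/=np.linalg.norm(X);Z=np.cross(X,Y)
RC=np.c_[X,Y,Z]
def rt(sg): return np.c_[-Z,sg*X,np.cross(-Z,sg*X)]
def loc(P): return RC.T@(np.array(P)-C)*1000
def rep(goal,sg,verbose=True):
    s=arm.get_state();T=Ttool(s);P=C+RC@(np.array(goal)/1000)
    sh=T[:3,:3].T@(P-T[:3,3])/0.04; rv=np.degrees(R.from_matrix(T[:3,:3].T@rt(sg)).as_rotvec())/4
    print('t',round(s['t'],2),'TCPcollar',loc(T[:3,3]).round(1),'w',round(s['width']*1000,1),'F',(RC.T@s['force']).round(2),'q',s['q'].round(2))
    print('shift units',sh.round(2),'turn units',rv.round(2))
E
python3 - <<'E'
from plan import *
for sg in (1,-1): rep((22,28,130),sg)
print(Ttool(arm.get_state()).round(2)); print(X,Y,Z)
E
```

```text
t 0.15 TCPcollar [-298.8  652.2 -218.9] w 87.8 F [-0.64 -0.02 -0.32] q [ 1.43  0.36  0.01 -0.   -1.22 -0.29]
shift units [ -3.46  13.33 -13.94] turn units [-27.66   2.99  -4.4 ]
t 0.15 TCPcollar [-298.8  652.2 -218.9] w 87.8 F [-0.64 -0.02 -0.32] q [ 1.43  0.36  0.01 -0.   -1.22 -0.29]
shift units [ -3.46  13.33 -13.94] turn units [16.93 -3.96 -2.7 ]
[[-0.   -0.41 -0.91  0.28]
 [-0.   -0.91  0.41  0.61]
 [-1.    0.   -0.    0.19]
 [ 0.    0.    0.    1.  ]]
[ 0.99878885 -0.04920194  0.        ] [0.04679383 0.94990465 0.30901699] [-0.01520424 -0.30864273  0.95105652]
```

Emit:
carry_out(
  deltas=[
    [-1, 0, 0, 0, 0, 0],
    [-1, 0, 0, 0, 0, 0],
    [-1, 0, 0, 0, 0, 0],
    [-1, 0, 0, 0, 0, 0],
    [-0.5, 0.5, -0.6, 1, 0, 0],
  ],
  hand=0,
)

```text
t: 0.65
eef_pos: [0.2915, 0.5848, 0.365]
ee_rot: [1.778, 1.554, -1.861]
force: [0.5, 0.4, -0.6]
width: 0.0877
```

```bash
python3 -c "
from plan import *
rep((22,28,130),-1)"
```

```text
t 0.65 TCPcollar [-285.8  680.1  -41.2] w 87.7 F [ 0.44  0.17 -0.68] q [ 1.4   0.28  0.3  -0.   -1.6  -0.33]
shift units [  1.21  11.82 -14.21] turn units [15.93 -4.19 -2.71]
```

Emit:
carry_out(
  deltas=[
    [0, 0.71, -0.84, 1, 0, 0],
    [0, 0.65, -0.89, 1, 0, 0],
    [0, 0.58, -0.93, 1, 0, 0],
    [0, 0.52, -0.97, 1, 0, 0],
    [0, 0.45, -1, 1, 0, 0],
  ],
)

```text
t: 1.15
eef_pos: [0.3721, 0.3756, 0.3693]
ee_rot: [2.159, 1.557, -1.839]
force: [0.3, 0.5, 0.4]
width: 0.0878
```

```bash
python3 -c "
from plan import *
rep((22,28,130),-1)"
```

```text
t 1.15 TCPcollar [-195.   486.5   26.3] w 87.8 F [0.25 0.59 0.21] q [ 1.16  0.06  0.03  0.   -1.55 -0.45]
shift units [  1.21   4.16 -12.19] turn units [10.83 -4.44 -1.83]
```

Emit:
carry_out(
  deltas=[
    [0, 0.35, -1, 1, 0, 0],
    [0, 0.28, -1, 1, 0, 0],
    [0, 0.2, -1, 1, 0, 0],
    [0, 0.1, -1, 1, 0, 0],
    [0, 0.05, -1, 1, 0, 0],
  ],
)

```text
t: 1.65
eef_pos: [0.4483, 0.1757, 0.3718]
ee_rot: [2.516, 1.559, -1.844]
force: [0.7, 1.0, -0.7]
width: 0.0875
```

```bash
python3 -c "
from plan import *
rep((22,28,130),-1)"
```

```text
t 1.65 TCPcollar [-109.1  301.    89.1] w 87.5 F [ 0.66  0.8  -1.02] q [ 0.79 -0.03 -0.06  0.01 -1.55 -0.44]
shift units [ 1.21 -0.37 -7.53] turn units [ 5.69 -4.6  -0.97]
```

Emit:
carry_out(
  deltas=[
    [0, 0, -1, 1, -0.6, 0],
    [0, -0.07, -1, 1, -0.6, 0],
    [0, -0.1, -1, 1, -0.6, 0],
    [0, -0.15, -1, 1, -0.6, 0],
    [0, -0.2, -1, 1, -0.6, 0],
  ],
)

```text
t: 2.15
eef_pos: [0.5104, -0.0218, 0.357]
ee_rot: [0.187, 1.366, 1.749]
force: [0.8, 1.8, 0.4]
width: 0.0875
```

```bash
python3 -c "
from plan import *
rep((22,28,130),-1)"
```

```text
t 2.15 TCPcollar [-37.3 111.7 135.2] w 87.5 F [ 0.71  1.86 -0.14] q [ 0.16  0.06  0.07 -0.2  -1.58 -0.17]
shift units [ 0.3  -1.42 -2.12] turn units [ 0.48 -1.63 -0.68]
```

Emit:
carry_out(
  deltas=[
    [0, -0.4, -0.8, 0.2, -0.8, -0.3],
    [0, -0.4, -0.7, 0.2, -0.6, -0.3],
    [0, -0.4, -0.5, 0.1, -0.3, -0.1],
    [0, -0.3, -0.3, 0, 0, 0],
    [0, 0, 0, 0, 0, 0],
  ],
)

```text
t: 2.65
eef_pos: [0.5689, -0.1233, 0.3282]
ee_rot: [0.01, 1.245, 1.516]
force: [-0.4, -0.7, -0.5]
width: 0.0877
```

```bash
python3 -c "
from plan import *
rep((22,28,130),-1)
grab('wrist','wrist1');grab('scene','scene1')"
```

```text
t 2.65 TCPcollar [ 26.1   9.1 138.2] w 87.7 F [-0.41 -0.81 -0.22] q [-0.13  0.21  0.21 -0.32 -1.59  0.06]
shift units [0.21 0.11 0.47] turn units [-0.23  0.16  0.03]
```

View pics/wrist1.png

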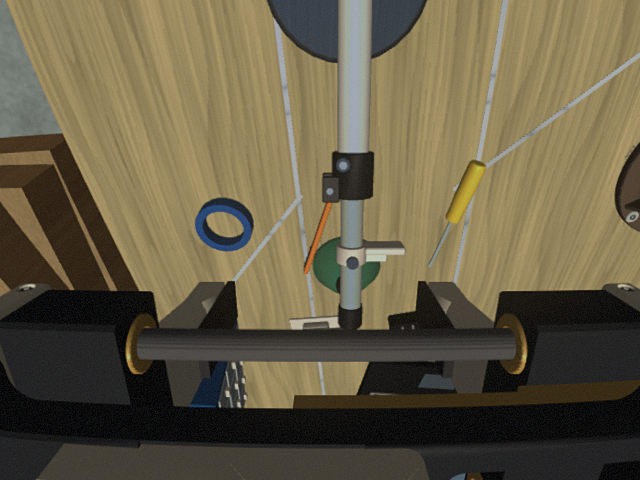

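View pics/scene1.png

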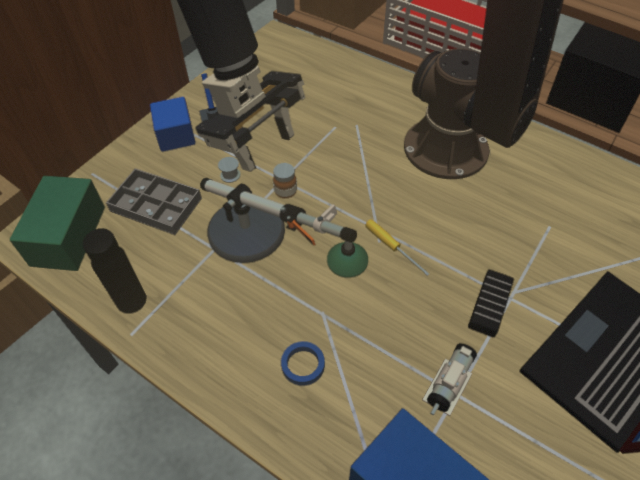

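The wrist view shows the tube axis near u≈352, the collar mouth near row 197, the rest's face near row 248 and the lever tip near (308,271). I'll check my axis estimate against those.

```bash
python3 - <<'E'
from plan import *
s,f=load('wrist1')
for p in [(0,-42,0),(0,0,0),(0,0,19.5),(0,25,11),(0,48,0),(-52,48,12),(-12,48,12),(48,73,0)]: print(p,np.round(proj(s,f,C+RC@(np.array(p)/1000)),1))
a=cv2.imread('pics/wrist1.png')[120:340,240:440]
cv2.imwrite('pics/zw.png',cv2.resize(a,None,fx=2.7*1,fy=2.7,interpolation=cv2.INTER_CUBIC))
for r in (100,170+42,222,232):
    print(r, cv2.imread('pics/wrist1.png')[r,325:385].sum(1).tolist())
E
```

```text
(0, -42, 0) [353.9 156.2]
(0, 0, 0) [353.6 201.3]
(0, 0, 19.5) [355.2 206.1]
(0, 25, 11) [354.3 230. ]
(0, 48, 0) [353.2 249. ]
(-52, 48, 12) [408.4 252.5]
(-12, 48, 12) [366.7 253.2]
(48, 73, 0) [305.4 273. ]
100 [371, 369, 377, 365, 386, 397, 371, 350, 351, 377, 380, 394, 317, 292, 348, 383, 417, 435, 452, 468, 484, 487, 498, 487, 495, 496, 504, 513, 512, 509, 509, 505, 501, 501, 497, 490, 489, 484, 485, 469, 445, 433, 398, 370, 329, 326, 357, 358, 361, 358, 350, 351, 397, 409, 409, 399, 399, 390, 393, 383]
212 [347, 357, 348, 319, 339, 378, 393, 381, 371, 359, 366, 381, 388, 414, 408, 327, 279, 308, 336, 364, 386, 387, 384, 399, 414, 419, 419, 426, 423, 420, 419, 409, 390, 390, 381, 369, 348, 298, 349, 395, 389, 380, 365, 358, 363, 374, 366, 376, 365, 381, 360, 357, 345, 359, 383, 399, 415, 409, 412, 400]
222 [305, 350, 381, 383, 374, 372, 370, 383, 369, 357, 351, 373, 391, 392, 416, 340, 276, 298, 355, 366, 392, 395, 402, 390, 411, 413, 421, 423, 422, 433, 415, 408, 399, 387, 377, 362, 327, 299, 355, 380, 368, 372, 365, 353, 364, 371, 373, 374, 377, 360, 357, 345, 343, 357, 388, 407, 399, 403, 402, 397]
232 [377, 384, 377, 377, 372, 370, 368, 383, 387, 374, 355, 350, 371, 389, 411, 327, 257, 313, 356, 373, 384, 388, 400, 407, 413, 424, 420, 421, 420, 419, 412, 402, 400, 386, 377, 342, 319, 299, 358, 379, 374, 389, 367, 352, 365, 373, 372, 369, 363, 354, 345, 341, 341, 375, 400, 417, 404, 402, 397, 396]
```

View pics/zw.png

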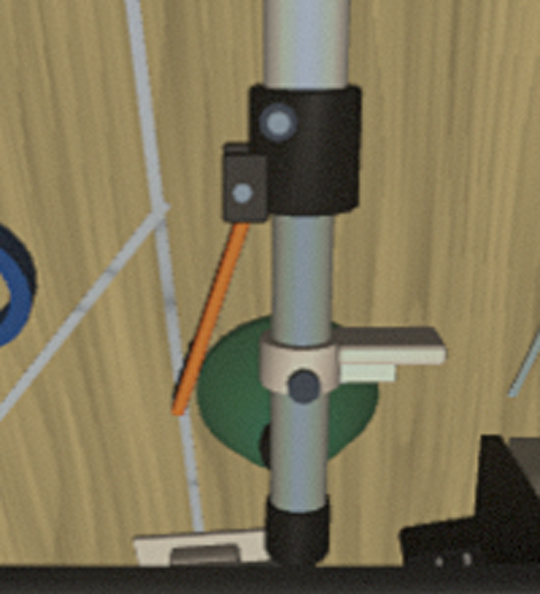

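```bash
sed -i 's/^RC=np.c_\[X,Y,Z\]/C=C+0.0018*X-0.0035*Y\nRC=np.c_[X,Y,Z]/' plan.py; python3 -c "
from plan import *
rep((24,25,60),-1);rep((24,25,-19),-1)"
```

```text
t 2.75 TCPcollar [ 23.7  14.5 138.9] w 87.9 F [-0.38  1.26  0.32] q [-0.13  0.21  0.21 -0.32 -1.59  0.06]
shift units [1.98 0.   0.24] turn units [-0.19  0.16  0.04]
t 2.75 TCPcollar [ 23.7  14.5 138.9] w 87.9 F [-0.38  1.26  0.32] q [-0.13  0.21  0.21 -0.32 -1.59  0.06]
shift units [3.95 0.01 0.22] turn units [-0.19  0.16  0.04]
```

Emit:
carry_out(
  deltas=[
    [0.6, 0, 0.15, -0.2, 0.16, 0],
    [0.7, 0, 0.1, 0, 0, 0],
    [0.5, 0, 0, 0, 0, 0],
    [0, 0, 0, 0, 0, 0],
  ],
)

```text
t: 3.15
eef_pos: [0.57, -0.0844, 0.2662]
ee_rot: [-0.029, 1.258, 1.5]
force: [-0.6, -0.4, 0.1]
width: 0.0877
```

```bash
python3 -c "
from plan import *
rep((24,25,-19),-1)
grab('wrist','wrist2')"
```

```text
t 3.15 TCPcollar [23.5 30.4 67.2] w 87.7 F [-0.55 -0.33  0.23] q [-0.05  0.2   0.06 -0.32 -1.43  0.06]
shift units [ 2.15  0.   -0.13] turn units [ 0.12 -0.02  0.09]
```

View pics/wrist2.png

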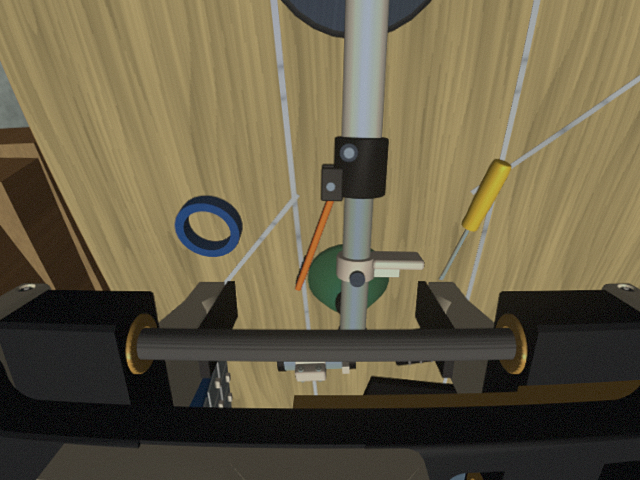

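```bash
python3 - <<'E'
from plan import *
s,f=load('wrist2'); im=f['pixels'].astype(int)
for p in [(0,-100,0),(0,-42,0),(0,0,0),(0,0,19.5),(0,25,11),(0,48,0),(-52,48,12),(-12,48,12),(-52,48,-12),(49,75.5,0),(0,75,0)]: print(p,np.round(proj(s,f,C+RC@(np.array(p)/1000)),1))
a=cv2.imread('pics/wrist2.png')[120:340,240:440]
cv2.imwrite('pics/zw2.png',cv2.resize(a,None,fx=2.7*1,fy=2.7,interpolation=cv2.INTER_CUBIC))
E
```

```text
(0, -100, 0) [363.3  49.4]
(0, -42, 0) [360.6 137.6]
(0, 0, 0) [358.6 195.8]
(0, 0, 19.5) [360.9 201.2]
(0, 25, 11) [358.6 232.4]
(0, 48, 0) [356.4 256.6]
(-52, 48, 12) [426.6 262.8]
(-12, 48, 12) [373.6 262.3]
(-52, 48, -12) [419. 252.]
(49, 75.5, 0) [294.3 288. ]
(0, 75, 0) [355.2 288. ]
```

View pics/zw2.png

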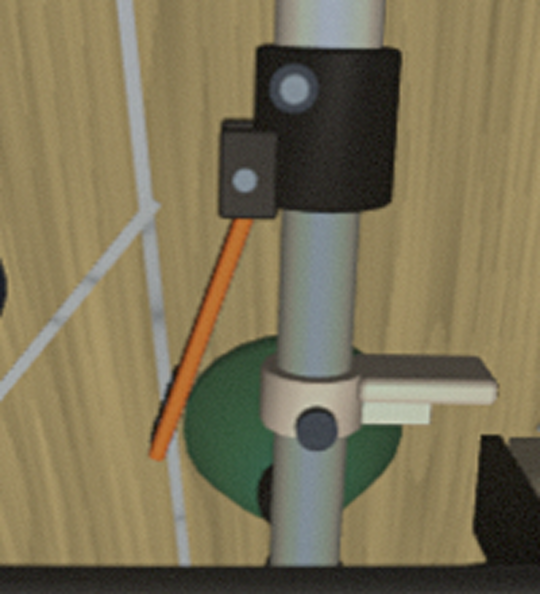

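Emit:
carry_out(
  deltas=[
    [0.6, 0, -0.1, 0, 0, 0],
    [0.6, 0, -0.05, 0, 0, 0],
    [0.6, 0, 0, 0, 0, 0],
    [0.3, 0, 0, 0, 0, 0],
    [0, 0, 0, 0, 0, 0],
  ],
)

```text
t: 3.7
eef_pos: [0.5767, -0.0639, 0.1942]
ee_rot: [-0.084, 1.261, 1.453]
force: [0.4, -0.2, 0.5]
width: 0.0878
```

```bash
python3 -c "
from plan import *
rep((24,25,-19),-1)
grab('wrist','wrist3')
grab('side','side3')"
```

```text
t 3.7 TCPcollar [29.2 28.  -7.7] w 87.8 F [0.38 0.04 0.55] q [-0.01  0.23 -0.06 -0.32 -1.26  0.08]
shift units [ 0.28  0.14 -0.07] turn units [ 0.27 -0.08  0.3 ]
```

View pics/wrist3.png

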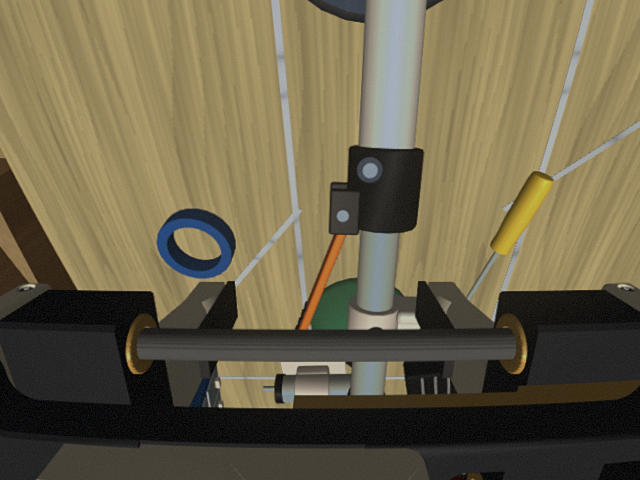

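View pics/side3.png

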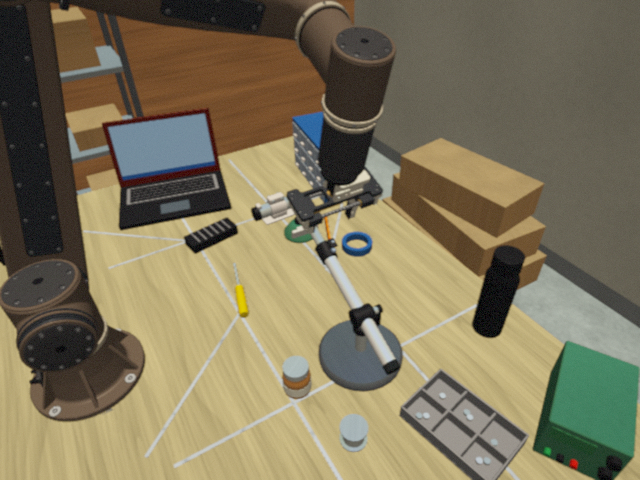

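The fingers straddle the tube, with the −x finger about 4 mm from it. I'll correct the small drift and finish the descent.

Emit:
carry_out(
  deltas=[
    [0, 0.14, -0.06, 0.25, 0, 0.3],
    [0.15, 0, 0, 0, 0, 0],
    [0.08, 0, 0, 0, 0, 0],
    [0, 0, 0, 0, 0, 0],
  ],
)

```text
t: 4.2
eef_pos: [0.5734, -0.0651, 0.189]
ee_rot: [-0.019, 1.263, 1.503]
force: [-0.4, -0.2, 0.1]
width: 0.0874
```

```bash
python3 -c "
from plan import *
rep((24,78,-19),-1)"
```

```text
t 4.2 TCPcollar [ 25.9  25.1 -12.3] w 87.4 F [-0.38 -0.15  0.15] q [-0.02  0.24 -0.06 -0.32 -1.27  0.06]
shift units [0.16 0.05 1.32] turn units [ 0.02 -0.1   0.08]
```

Emit:
carry_out(
  deltas=[
    [0.06, 0.04, 0.15, 0, -0.1, 0.08],
    [0, 0, 0.15, 0, 0, 0],
    [0.06, 0, 0.15, 0, 0, 0],
    [0, 0, 0.15, 0, 0, 0],
    [0, 0, 0.1, 0, 0, 0],
  ],
)

```text
t: 4.7
eef_pos: [0.5731, -0.0348, 0.1934]
ee_rot: [0.001, 1.256, 1.523]
force: [0.7, 0.2, 0.4]
width: 0.0874
```

```bash
python3 -c "
from plan import *
rep((24,78,-19),-1)"
```

```text
t 4.7 TCPcollar [ 24.1  55.2 -17.5] w 87.4 F [0.64 0.35 0.35] q [ 0.03  0.23 -0.07 -0.33 -1.26  0.02]
shift units [0.04 0.   0.57] turn units [ 0.01  0.01 -0.01]
```

```bash
python3 -c "
from plan import *
rep((24,78,-19),-1)
s,f=grab('wrist','wrist4')
print(proj(s,f,C),proj(s,f,C+RC@np.array([-.04,.048,.012])),proj(s,f,C+RC@np.array([-.04,.065,.012])))
a=cv2.imread('pics/wrist4.png')[110:420,200:500]
cv2.imwrite('pics/zw4.png',cv2.resize(a,None,fx=1.9,fy=1.9,interpolation=cv2.INTER_CUBIC))"
```

```text
t 4.7 TCPcollar [ 24.1  55.2 -17.5] w 87.4 F [0.64 0.35 0.35] q [ 0.03  0.23 -0.07 -0.33 -1.26  0.02]
shift units [0.04 0.   0.57] turn units [ 0.01  0.01 -0.01]
(np.float64(374.6298327844841), np.float64(178.96018961959138)) (np.float64(451.9329280208906), np.float64(277.23298343318095)) (np.float64(448.3017878332823), np.float64(306.9715281529889))
```

View pics/zw4.png

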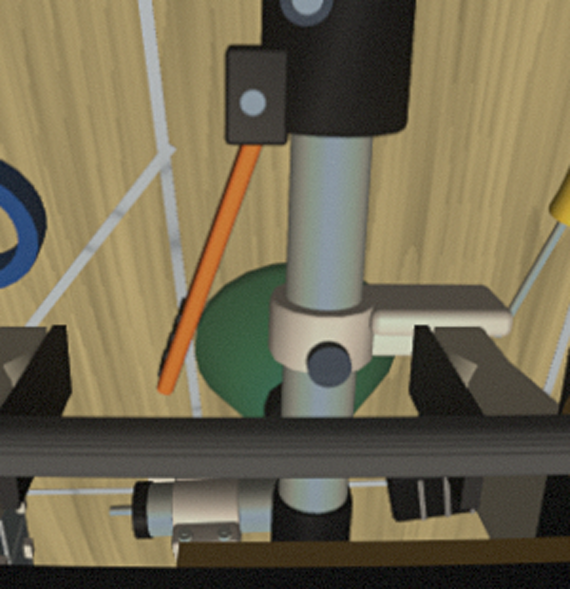

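```bash
python3 -c "
from plan import *
s,f=load('wrist4');T=Ttool(s)
for p in [(0,0,0),(0,44,0),(0,44,-9.5),(0,44,9.5),(0,-44,0),(-19,44,0),(-66,44,0),(-66,0,0)]:
  q=T[:3,:3]@(np.array(p)/1000)+T[:3,3]; u=np.array(proj(s,f,q)); print(p,u.round(1),((u-[200,110])*1.9).round(0))
print(f['hand_eye'].round(3))
"
```

```text
(0, 0, 0) [326.  268.3] [239. 301.]
(0, 44, 0) [400.5 268.2] [381. 300.]
(0, 44, -9.5) [401.5 253. ] [383. 272.]
(0, 44, 9.5) [399.5 282.9] [379. 328.]
(0, -44, 0) [251.4 268.2] [ 98. 301.]
(-19, 44, 0) [407.4 281.6] [394. 326.]
(-66, 44, 0) [431.2 328.4] [439. 415.]
(-66, 0, 0) [326.1 329. ] [240. 416.]
[[-0.001  0.3   -0.954 -0.197]
 [ 1.     0.    -0.001 -0.   ]
 [-0.    -0.954 -0.3   -0.082]
 [ 0.     0.     0.     1.   ]]
```

View pics/wrist4.png

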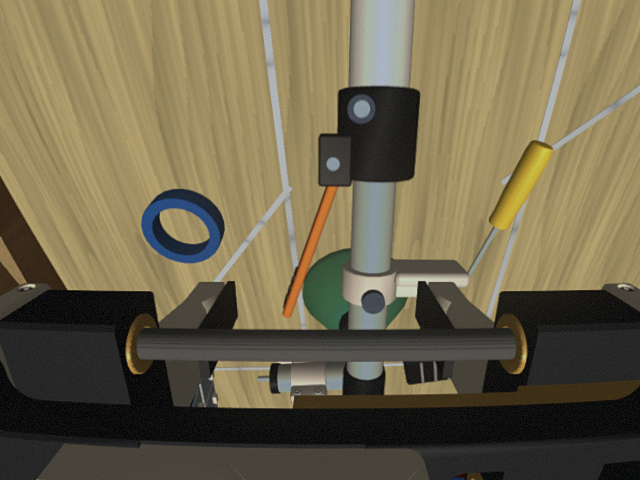

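```bash
python3 -c "
from plan import *
ims=[]
for n,c in (('scene4','scene'),('side4','side')):
  s,f=grab(c,n);T=Ttool(s)
  im=cv2.imread('pics/'+n+'.png');im=cv2.resize(im,None,fx=4,fy=4,interpolation=cv2.INTER_CUBIC)
  for p in [(0,0,0),(0,44,0),(0,-44,0),(-66,44,0),(-66,-44,0),(0,44,9.5),(0,44,-9.5)]:
    u=np.array(proj(s,f,T[:3,:3]@(np.array(p)/1000)+T[:3,3]))*4; cv2.circle(im,tuple(int(a) for a in u),4,(0,0,255),-1)
    if p==(0,0,0): c0=u.astype(int)
  for y in (0,48,56): 
    u=np.array(proj(s,f,C+RC@np.array([0,y/1000,0])))*4; cv2.circle(im,tuple(int(a) for a in u),4,(255,255,0),-1)
  ims.append(im[c0[1]-280:c0[1]+220,c0[0]-200:c0[0]+200])
cv2.imwrite('pics/cmp4.png',np.hstack(ims))
"
```

```text
(no output)
```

View pics/cmp4.png

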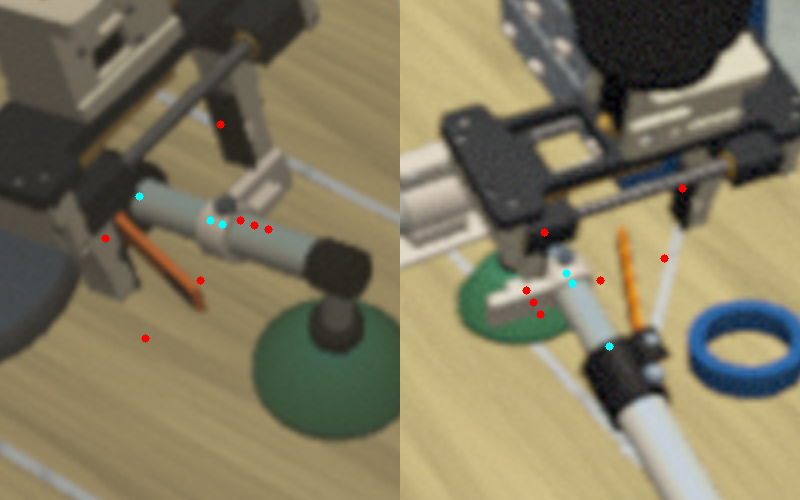

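The scene and side views show the real fingertips well short of the reported TCP point. I'll measure that before going on.

```bash
python3 -c "
from plan import *
ims=[]
for n in ('scene4','side4'):
  s,f=load(n);T=Ttool(s)
  im=cv2.imread('pics/'+n+'.png')
  c0=np.array(proj(s,f,T[:3,3])).astype(int)-[25,50] 
  x0,y0=c0-[15,15] if n=='scene4' else c0-[10,0]
  x0-=10;y0-=0
  print(n,x0,y0)
  ims.append(cv2.resize(im[y0:y0+75,x0:x0+65],None,fx=6,fy=6,interpolation=cv2.INTER_CUBIC))
cv2.imwrite('pics/cmp4b.png',np.hstack(ims))
"
```

```text
scene4 264 172
side4 275 176
```

View pics/cmp4b.png

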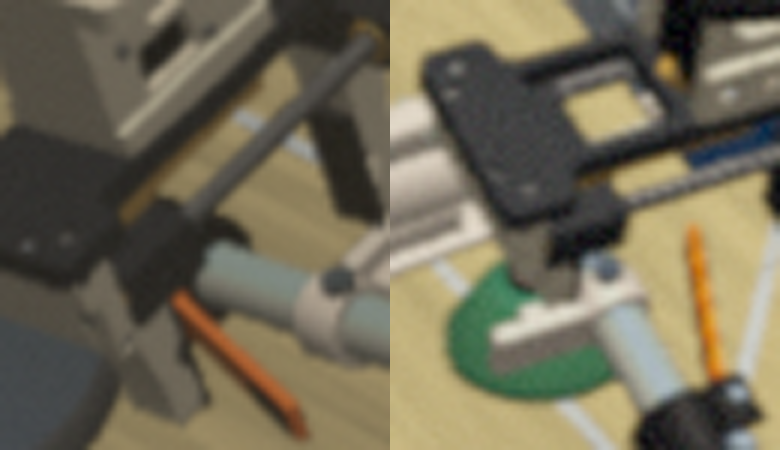

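```bash
python3 -c "
from plan import *
a=cv2.imread('pics/scene4.png')[200:260,270:330];b=cv2.imread('pics/side4.png')[200:260,310:370]
c=cv2.imread('pics/scene4.png')[180:240,290:350]
cv2.imwrite('pics/tips.png',np.hstack([cv2.resize(a,None,fx=6.6,fy=6.6,interpolation=cv2.INTER_CUBIC),cv2.resize(b,None,fx=6.6,fy=6.6,interpolation=cv2.INTER_CUBIC)]))
"
```

```text
(no output)
```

View pics/tips.png

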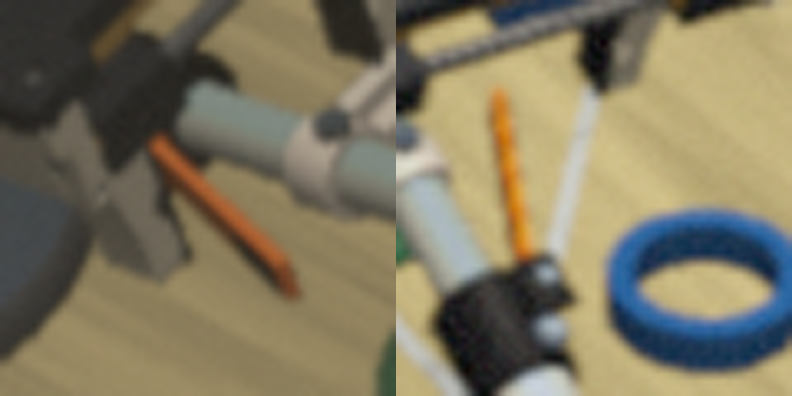

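```bash
python3 -c "
from plan import *
s,f=load('scene4');s2,f2=load('side4');T=Ttool(s)
for a,b in (((110,265),(637-396,85)),((190,262),(583-396,80))):
  P,r=tri([ray(s,f,270+a[0]/6.6,200+a[1]/6.6),ray(s2,f2,310+b[0]/6.6,200+b[1]/6.6)])
  print(P.round(4),np.round(r,4),'collar',loc(P).round(1),'tool mm',(T[:3,:3].T@(P-T[:3,3])*1000).round(1))
"
```

```text
[ 0.6295 -0.0597  0.2279] [0.0014 0.0014] collar [81.7 44.9 22.2] tool mm [-39.6 -57.4 -10.8]
[ 0.6157 -0.0431  0.2257] [0.0029 0.0029] collar [67.1 59.3 15.2] tool mm [-32.6 -42.8   3.7]
```

The triangulated fingertip lies about 36 mm short of the reported TCP, so the fingers are passing just above the paddle. That explains the lack of contact. I'll back off, go about 38 mm deeper, then pull.

Emit:
carry_out(
  deltas=[
    [0, 0, -0.3, 0, 0, 0],
    [0, 0, -0.3, 0, 0, 0],
    [0, 0, -0.1, 0, 0, 0],
    [0, 0, 0, 0, 0, 0],
  ],
)

```text
t: 5.25
eef_pos: [0.5714, -0.0645, 0.1836]
ee_rot: [0.002, 1.256, 1.524]
force: [0.5, -1.0, 0.2]
width: 0.0873
```

```bash
python3 -c "
from plan import *
rep((26,29,-55),-1)"
```

```text
t 5.25 TCPcollar [ 23.9  23.8 -17.6] w 87.3 F [ 0.52 -0.85  0.45] q [-0.02  0.25 -0.07 -0.33 -1.26  0.07]
shift units [ 0.94 -0.05  0.13] turn units [ 0.01  0.01 -0.01]
```

Emit:
carry_out(
  deltas=[
    [0.3, -0.02, 0.1, 0, 0, 0],
    [0.3, -0.02, 0, 0, 0, 0],
    [0.25, 0, 0, 0, 0, 0],
    [0, 0, 0, 0, 0, 0],
  ],
)

```text
t: 5.65
eef_pos: [0.5734, -0.0491, 0.1489]
ee_rot: [0.007, 1.256, 1.527]
force: [-0.0, 0.7, 0.5]
width: 0.0875
```

```bash
python3 -c "
from plan import *
rep((26,29,-55),-1)
ims=[]
grab('wrist','wrist5')
for c,n in (('scene','scene5'),('side','side5')):
  s,f=grab(c,n);im=cv2.imread('pics/'+n+'.png');u,v=np.array(proj(s,f,C+RC@np.array([.02,.03,0]))).astype(int)
  ims.append(cv2.resize(im[v-40:v+40,u-50:u+50],None,fx=4,fy=4,interpolation=cv2.INTER_CUBIC))
cv2.imwrite('pics/c5.png',np.hstack(ims))
"
```

```text
t 5.65 TCPcollar [ 25.1  27.8 -55.4] w 87.5 F [-0.07  0.8   0.25] q [ 0.    0.27 -0.11 -0.34 -1.19  0.07]
shift units [-0.01 -0.02  0.03] turn units [-0.02  0.02 -0.03]
```

View pics/c5.png

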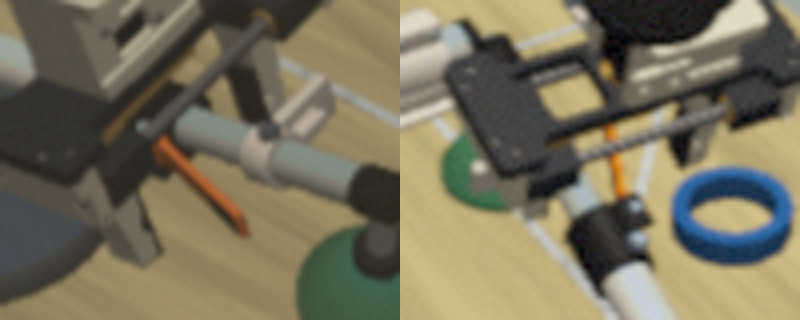

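View pics/wrist5.png

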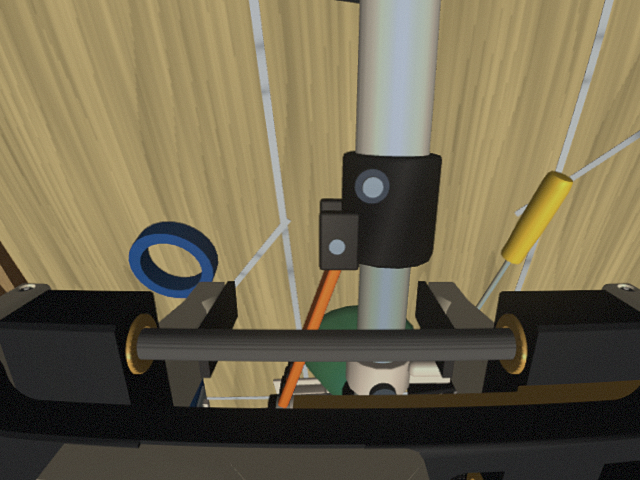

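Emit:
carry_out(
  deltas=[
    [0, 0, 0.2, 0, 0, 0],
    [0, 0, 0.2, 0, 0, 0],
    [0, 0, 0.2, 0, 0, 0],
    [0, 0, 0.1, 0, 0, 0],
    [0, 0, 0, 0, 0, 0],
  ],
)

```text
t: 6.3
eef_pos: [0.5765, -0.0216, 0.1615]
ee_rot: [-0.01, 1.257, 1.512]
force: [1.2, -1.8, -1.5]
width: 0.0876
```

```bash
python3 -c "
from plan import *
rep((26,78,-55),-1)
grab('wrist','wrist6')
ims=[]
for c,n in (('scene','scene6'),('side','side6')):
  s,f=grab(c,n);im=cv2.imread('pics/'+n+'.png');u,v=np.array(proj(s,f,C+RC@np.array([.02,.03,0]))).astype(int)
  ims.append(cv2.resize(im[v-40:v+40,u-50:u+50],None,fx=4,fy=4,interpolation=cv2.INTER_CUBIC))
cv2.imwrite('pics/c6.png',np.hstack(ims))
"
```

```text
t 6.3 TCPcollar [ 26.9  58.  -51.9] w 87.6 F [ 1.31 -2.15 -0.85] q [ 0.06  0.25 -0.11 -0.34 -1.19  0.02]
shift units [0.08 0.02 0.5 ] turn units [ 0.01 -0.01  0.04]
```

View pics/wrist6.png

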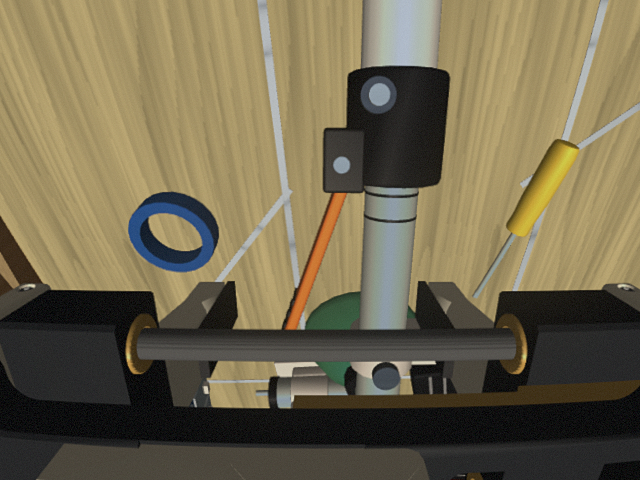

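View pics/c6.png

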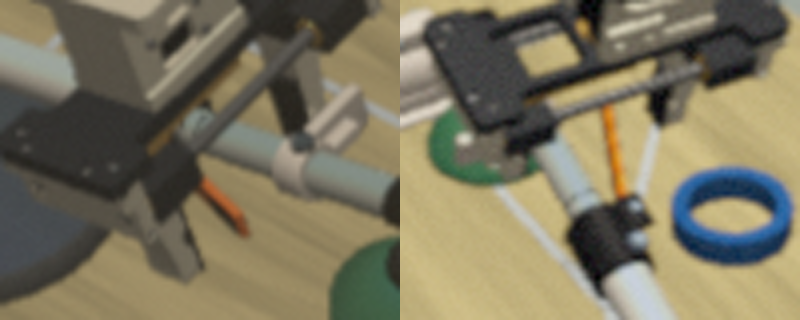

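Two scale rings are now out at rows 192 and 219, about 27 px per 10 mm, with the collar mouth near row 186. The tube follows the finger, so I'll keep pulling until the red band shows.

Emit:
carry_out(
  deltas=[
    [0.05, 0, 0.15, 0, 0, 0],
    [0.03, 0, 0.15, 0, 0, 0],
    [0, 0, 0.12, 0, 0, 0],
    [0, 0, 0, 0, 0, 0],
  ],
)

```text
t: 6.85
eef_pos: [0.5777, -0.0051, 0.1641]
ee_rot: [-0.011, 1.258, 1.509]
force: [-0.1, -1.4, 0.7]
width: 0.0874
```

```bash
python3 -c "
from plan import *
rep((26,82,-55),-1)
grab('wrist','wrist7')
"
```

```text
t 6.85 TCPcollar [ 27.3  74.5 -54.6] w 87.4 F [-0.02 -1.12  1.07] q [ 0.09  0.24 -0.12 -0.33 -1.18 -0.01]
shift units [0.01 0.03 0.19] turn units [-0.01 -0.02  0.05]
```

View pics/wrist7.png

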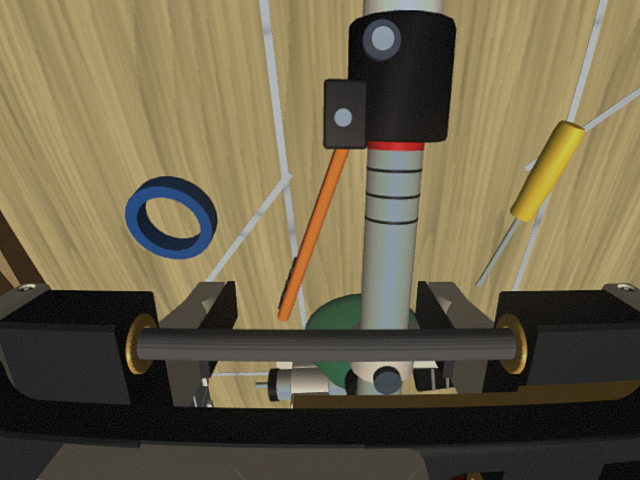

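```bash
cat > band.py <<'E'
from plan import *
import sys
s,f=load(sys.argv[1]); im=f['pixels'].astype(int)
u0,v0=proj(s,f,C+RC@np.array([0,0.003,.011])); u0=int(u0)
for y,z in ((0,11),(0,19.5),(5,11),(10,11),(15,11)): print(y,z,np.round(proj(s,f,C+RC@np.array([0,y/1000,z/1000])),1))
v0=int(v0)
for v in range(v0-12,v0+34): print(v, im[v,u0-3:u0+4].mean(0).round().astype(int).tolist(),end=' ' if v%3 else '\n')
E
python3 band.py wrist7
```

```text
0 11 [401.9 144.1]
0 19.5 [407.  145.5]
5 11 [401.2 158.3]
10 11 [400.4 172.3]
15 11 [399.6 185.9]
140 [30, 33, 31] 141 [47, 25, 23]
142 [127, 38, 33] 143 [200, 52, 46] 144 [197, 54, 47]
145 [195, 53, 47] 146 [193, 53, 44] 147 [194, 53, 47]
148 [193, 51, 43] 149 [196, 50, 43] 150 [184, 80, 79]
151 [146, 136, 141] 152 [135, 153, 159] 153 [137, 151, 158]
154 [138, 150, 157] 155 [137, 150, 157] 156 [138, 150, 157]
157 [138, 150, 156] 158 [137, 150, 156] 159 [138, 150, 156]
160 [139, 151, 157] 161 [137, 150, 156] 162 [137, 150, 155]
163 [138, 151, 156] 164 [138, 151, 156] 165 [138, 151, 156]
166 [139, 151, 156] 167 [139, 152, 157] 168 [140, 153, 158]
169 [118, 128, 132] 170 [70, 73, 73] 171 [46, 42, 38]
172 [52, 51, 46] 173 [112, 122, 125] 174 [142, 155, 159]
175 [139, 152, 157] 176 [138, 151, 155] 177 [138, 151, 155]
178 [137, 150, 154] 179 [137, 150, 154] 180 [138, 150, 153]
181 [138, 151, 154] 182 [138, 151, 153] 183 [138, 151, 154]
184 [137, 150, 153] 185 [137, 150, 152]
```

The red band is visible over rows 142–150.5, which is about 3.5 mm of its 5 mm. So the boom is near 38.5–39 mm. I'll add 1.3 mm and hold.

Emit:
carry_out(
  deltas=[
    [0, 0, 0.04, 0, 0, 0.04],
    [0, 0, 0, 0, 0, 0],
    [0, 0, 0, 0, 0, 0],
    [0, 0, 0, 0, 0, 0],
    [0, 0, 0, 0, 0, 0],
  ],
)

```text
t: 7.4
eef_pos: [0.5775, -0.0036, 0.1643]
ee_rot: [0.001, 1.258, 1.521]
force: [-0.2, -1.0, 0.4]
width: 0.0875
```

```bash
python3 -c "
from plan import *
rep((17,75.8,-55),-1)
grab('wrist','wrist8')
"; python3 band.py wrist8 | head -14
```

```text
t 7.4 TCPcollar [ 27.1  76.  -54.8] w 87.5 F [-0.12 -0.87  0.73] q [ 0.09  0.24 -0.11 -0.33 -1.19 -0.02]
shift units [ 0.01  0.25 -0.01] turn units [-0.01 -0.02  0.  ]
0 11 [402.3 139.8]
0 19.5 [407.5 140.9]
5 11 [401.5 154.1]
10 11 [400.7 168.2]
15 11 [400.  181.9]
136 [18, 24, 23] 137 [70, 25, 22] 138 [203, 52, 46]
139 [198, 53, 45] 140 [193, 51, 45] 141 [192, 52, 45]
142 [193, 52, 44] 143 [193, 52, 45] 144 [193, 53, 46]
145 [193, 53, 45] 146 [192, 52, 45] 147 [192, 52, 45]
148 [193, 51, 44] 149 [195, 50, 44] 150 [184, 81, 79]
151 [146, 135, 140] 152 [136, 153, 160] 153 [135, 151, 157]
154 [137, 150, 157] 155 [136, 149, 155] 156 [137, 150, 156]
157 [136, 149, 156] 158 [137, 150, 156] 159 [137, 150, 156]
160 [138, 150, 156] 161 [136, 149, 155] 162 [137, 150, 155]
```

The band is now fully out (rows 137–150.5, about 5 mm), so the boom is about 40 mm. Next I'll shift towards −x while partly closing.

Emit:
carry_out(
  deltas=[
    [0, 0.1, 0, 0, 0, 0],
    [0, 0.1, 0, 0, 0, 0],
    [0, 0.05, 0, 0, 0, 0],
    [0, 0, 0, 0, 0, 0],
  ],
  hand=0.25,
  newtons=30,
)

```text
t: 7.85
eef_pos: [0.5662, -0.003, 0.164]
ee_rot: [0.003, 1.258, 1.524]
force: [-1.1, -2.1, -0.5]
width: 0.0671
```

```bash
python3 -c "
from plan import *
rep((17,76,-55),-1)
grab('wrist','wrist9')
"; python3 band.py wrist9 | head -12
```

```text
t 7.85 TCPcollar [ 15.7  76.  -55.1] w 67.1 F [-0.96 -2.24  0.16] q [ 0.09  0.23 -0.14 -0.34 -1.18 -0.02]
shift units [-0.   -0.03  0.  ] turn units [-0.02 -0.02 -0.01]
0 11 [370.3 139.9]
0 19.5 [373.4 141. ]
5 11 [369.9 154.3]
10 11 [369.5 168.4]
15 11 [369.  182.2]
136 [32, 30, 27] 137 [88, 29, 25] 138 [175, 51, 44]
139 [206, 57, 51] 140 [202, 57, 49] 141 [201, 57, 50]
142 [200, 56, 49] 143 [202, 58, 50] 144 [202, 58, 51]
145 [201, 57, 51] 146 [201, 59, 51] 147 [200, 56, 48]
148 [202, 57, 49] 149 [203, 58, 49] 150 [187, 90, 90]
151 [155, 140, 146] 152 [140, 158, 167] 153 [141, 156, 164]
154 [143, 157, 165] 155 [142, 156, 164] 156 [143, 156, 164]
```

View pics/wrist9.png

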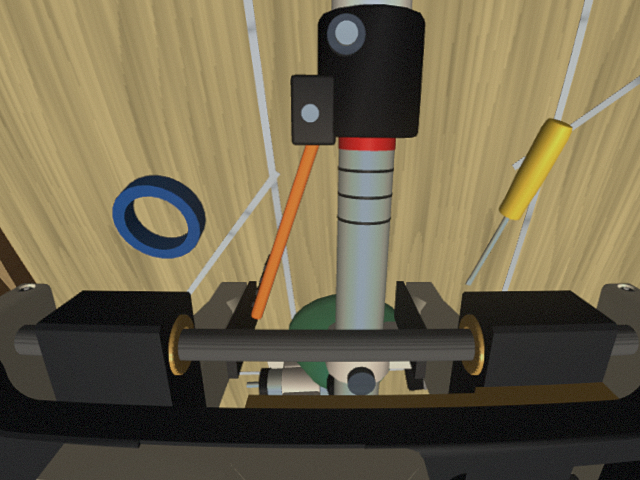

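Emit:
carry_out(
  deltas=[
    [0, 0.07, 0, 0, 0, 0],
    [0, 0.05, 0, 0, 0, 0],
    [0, 0.02, 0, 0, 0, 0],
    [0, 0, 0, 0, 0, 0],
  ],
  hand=0.42,
  newtons=30,
)

```text
t: 8.3
eef_pos: [0.5608, -0.0024, 0.1642]
ee_rot: [-0.001, 1.257, 1.52]
force: [-1.4, 0.1, -0.6]
width: 0.0509
```

```bash
python3 -c "
from plan import *
rep((9,76,-55),-1)
grab('wrist','wrist10')
"; python3 band.py wrist10 | head -12
```

```text
t 8.3 TCPcollar [ 10.2  76.3 -55. ] w 50.9 F [-1.44 -0.21 -0.6 ] q [ 0.09  0.22 -0.15 -0.34 -1.18 -0.02]
shift units [ 0.    0.03 -0.01] turn units [-0.01 -0.01  0.01]
0 11 [354.9 138.9]
0 19.5 [356.9 139.9]
5 11 [354.7 153.3]
10 11 [354.4 167.4]
15 11 [354.1 181.2]
135 [34, 31, 28]
136 [99, 34, 30] 137 [183, 53, 47] 138 [214, 63, 55]
139 [210, 61, 53] 140 [208, 60, 53] 141 [208, 59, 51]
142 [209, 61, 54] 143 [208, 61, 54] 144 [208, 60, 53]
145 [208, 61, 53] 146 [208, 61, 54] 147 [209, 62, 54]
148 [209, 59, 51] 149 [210, 61, 54] 150 [187, 108, 109]
151 [152, 151, 159] 152 [146, 164, 174] 153 [147, 162, 171]
```

View pics/wrist10.png

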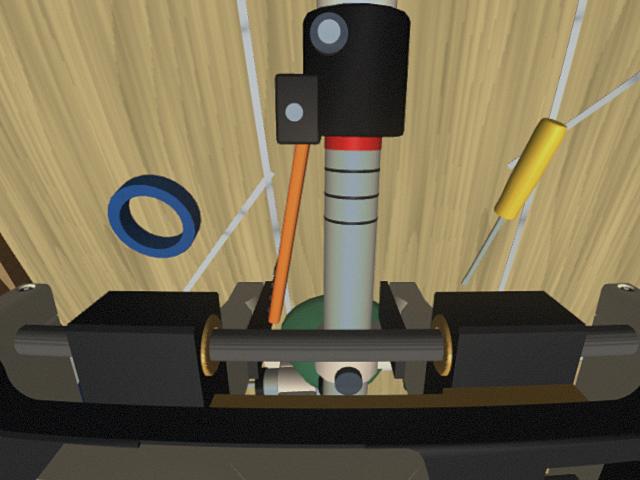

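Emit:
carry_out(
  deltas=[
    [0, 0.06, 0, 0, 0, 0],
    [0, 0.04, 0, 0, 0, 0],
    [0, 0, 0, 0, 0, 0],
    [0, 0, 0, 0, 0, 0],
  ],
  hand=0.55,
  newtons=40,
)

```text
t: 8.75
eef_pos: [0.5563, -0.0024, 0.164]
ee_rot: [0.001, 1.258, 1.522]
force: [-0.4, -0.5, -0.5]
width: 0.0396
```

```bash
python3 -c "
from plan import *
rep((5,76,-55),-1)
grab('wrist','wrist11')
"; python3 band.py wrist11 | head -12
```

```text
t 8.75 TCPcollar [  5.8  76.1 -55.1] w 39.6 F [-0.36 -0.66 -0.29] q [ 0.09  0.21 -0.16 -0.34 -1.18 -0.02]
shift units [-0.    0.02 -0.  ] turn units [-0.01 -0.02 -0.  ]
0 11 [342.3 139.6]
0 19.5 [343.4 140.6]
5 11 [342.1 154. ]
10 11 [342.  168.1]
15 11 [341.8 181.9]
136 [40, 28, 27] 137 [139, 41, 37] 138 [218, 61, 54]
139 [216, 64, 57] 140 [212, 62, 55] 141 [212, 63, 55]
142 [212, 62, 54] 143 [212, 63, 55] 144 [212, 64, 56]
145 [211, 62, 55] 146 [211, 63, 56] 147 [212, 64, 55]
148 [212, 62, 53] 149 [213, 61, 53] 150 [195, 104, 104]
151 [159, 149, 156] 152 [149, 168, 177] 153 [149, 164, 174]
154 [150, 163, 173] 155 [149, 163, 173] 156 [150, 163, 172]
```

View pics/wrist11.png

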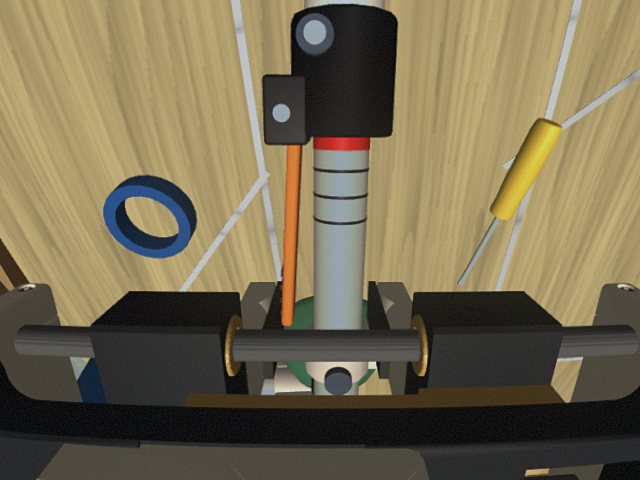

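Emit:
carry_out(
  deltas=[
    [0, 0.03, 0, 0, 0, 0],
    [0, 0, 0, 0, 0, 0],
    [0, 0, 0, 0, 0, 0],
    [0, 0, 0, 0, 0, 0],
    [0, 0, 0, 0, 0, 0],
  ],
  hand=0.75,
  newtons=40,
)

```text
t: 9.3
eef_pos: [0.5557, -0.0027, 0.1641]
ee_rot: [-0.002, 1.258, 1.518]
force: [-0.9, -1.4, 0.1]
width: 0.03
```

```bash
python3 -c "
from plan import *
rep((5,76,-55),-1)
grab('wrist','wrist12')
"; python3 band.py wrist12 | head -12
```

```text
t 9.3 TCPcollar [  5.2  75.8 -55. ] w 30.0 F [-0.86 -1.32  0.58] q [ 0.09  0.21 -0.16 -0.34 -1.17 -0.02]
shift units [0. 0. 0.] turn units [-0.01 -0.02  0.01]
0 11 [340.5 140.2]
0 19.5 [341.5 141.3]
5 11 [340.3 154.5]
10 11 [340.2 168.6]
15 11 [340.  182.4]
136 [29, 32, 29] 137 [57, 29, 27] 138 [152, 46, 39]
139 [219, 63, 56] 140 [216, 64, 55] 141 [213, 63, 55]
142 [212, 63, 54] 143 [213, 63, 56] 144 [213, 63, 56]
145 [213, 64, 56] 146 [212, 64, 55] 147 [213, 63, 55]
148 [214, 62, 53] 149 [214, 62, 54] 150 [195, 103, 104]
151 [160, 150, 158] 152 [149, 167, 178] 153 [150, 166, 176]
154 [151, 164, 174] 155 [151, 164, 174] 156 [150, 164, 173]
```

View pics/wrist12.png

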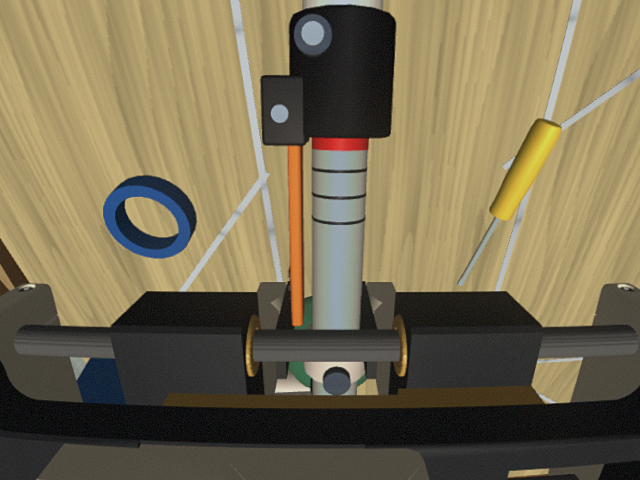

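Emit:
carry_out(
  deltas=[
    [0, 0, 0, 0, 0, 0],
    [0, 0, 0, 0, 0, 0],
    [0, 0, 0, 0, 0, 0],
    [0, 0, 0, 0, 0, 0],
    [0, 0, 0, 0, 0, 0],
  ],
  hand=1,
  newtons=40,
)

```text
t: 9.85
eef_pos: [0.5557, -0.0027, 0.1641]
ee_rot: [-0.002, 1.258, 1.519]
force: [-0.1, -1.9, -0.5]
width: 0.03
```

```bash
python3 -c "
from plan import *
rep((5,76,-55),-1)
grab('wrist','wrist13')
ims=[]
for c,n in (('scene','scene13'),('side','side13')):
  s,f=grab(c,n);im=cv2.imread('pics/'+n+'.png');u,v=np.array(proj(s,f,C+RC@np.array([.02,.03,0]))).astype(int)
  ims.append(cv2.resize(im[v-50:v+50,u-50:u+50],None,fx=4,fy=4,interpolation=cv2.INTER_CUBIC))
cv2.imwrite('pics/c13.png',np.hstack(ims))
"; python3 band.py wrist13 | head -12
```

```text
t 9.85 TCPcollar [  5.2  75.8 -55. ] w 30.0 F [ 0.01 -1.95  0.15] q [ 0.09  0.21 -0.16 -0.34 -1.17 -0.02]
shift units [0. 0. 0.] turn units [-0.01 -0.02  0.01]
0 11 [340.5 140.2]
0 19.5 [341.5 141.3]
5 11 [340.4 154.6]
10 11 [340.2 168.7]
15 11 [340.1 182.5]
136 [29, 32, 29] 137 [56, 27, 24] 138 [152, 46, 42]
139 [219, 64, 56] 140 [215, 62, 54] 141 [213, 64, 55]
142 [212, 63, 55] 143 [213, 64, 56] 144 [212, 63, 55]
145 [213, 64, 56] 146 [212, 63, 55] 147 [213, 64, 56]
148 [213, 62, 53] 149 [215, 62, 55] 150 [194, 102, 103]
151 [160, 150, 158] 152 [149, 168, 178] 153 [149, 165, 175]
154 [150, 165, 175] 155 [150, 164, 174] 156 [151, 165, 174]
```

View pics/c13.png

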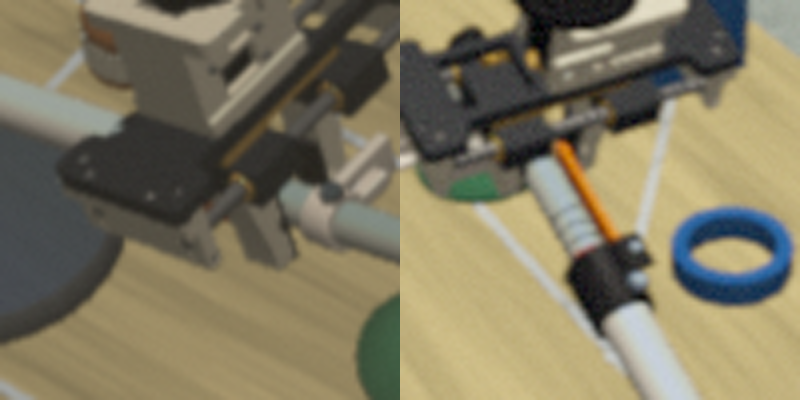

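View pics/scene13.png

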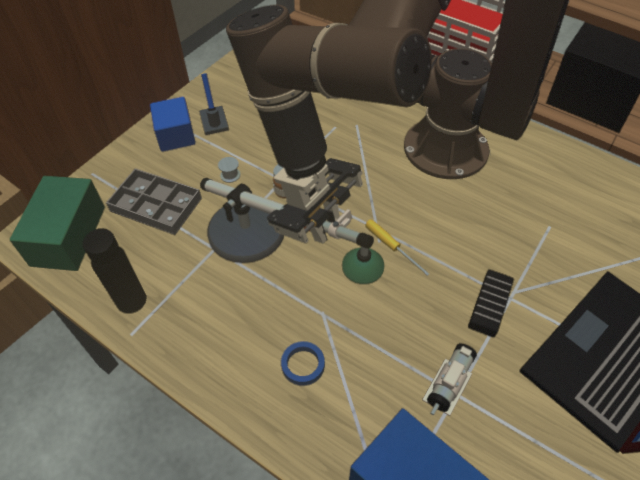

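The lever lies along the tube, the opening is steady at 30.0 mm, the band is at the collar and the other objects look unmoved. I'm handing in.

```bash
python3 -c "
from station import arm
print(arm.job_done())"
```

```text
the job is handed in; nothing more can be done
None
```

I drew the tube out to its mark with a finger against the rest's paddle. I held it there and squeezed the lever shut along the tube with the same hand, at a 40 N grip setting. The job is handed in with the gripper still holding both, at about 10 s of the 32 s allowed; no verdict was reported.

**Last checks:**
- **Band:** about 5 mm of red showed at the collar, so the boom is at roughly 39.7–40 mm. It did not change over the last 0.5 s.
- **Lever:** it lies parallel to the tube in the pictures. The finger opening stopped at 30.0 mm, against a stated 31 mm for tube and lever shut.
- **Other objects:** those in view in the last scene picture look unmoved. The jar is hidden behind the gripper there, and the gripper stayed well above it.
- **Not measured:** the contact force on the tube and on the lever separately. I only have the grip setting and the fact that the fingers stopped on something.

**What disagreed:**
- The real fingertips were about 36 mm short of the reported TCP, measured from the scene and side pictures. The first pull therefore passed just above the paddle without touching it. I backed off, went about 38 mm deeper and pulled again.
- The scale rings appeared about 9% closer together than my camera model predicted, so I judged the mark from the red band itself.

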